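# Mesh the stirrer's fast gear and lock it in

## Task

The overhead stirrer was left out of gear. Take its range knob, which is keyed to the stirring spindle, and ease it down into the fast gear: when the teeth meet face to face do not force them, press only lightly and rock the knob to and fro until they mesh, then push it fully home so that the red band is gone. Then swing the gear lock over the knob's shoulder right up to its stop and let go, leaving the beaker and the other things where they are.

Things in the scene. Friction and masses are not known exactly. Their poses are not given: they have to be found in the camera images.
- stirrer: Compact overhead stirrer, fixed: grey foot plate 235 x 150 x 12 mm, white and grey head 176 x 104 mm, flat top 215 mm above the worktop, rod 140 mm behind the spindle ending 212 mm high. Origin: on the vertical spindle axis at worktop level; x from the front panel to the rod, z up. A dark collar of radius 41 mm, top 222 mm high, surrounds the range knob.
- range_knob (a joint): Travel of the range knob down along the spindle, m: 0 = fully up, out of gear; 0.014 = fully home on its stop, in the fast gear. It slides with about 3 N of friction and stays where it is left. Part-way down (about half) its dogs meet the gear's teeth. A red band round the knob, under its shoulder, shows above the collar until it is home.
- clutch (a point): Point on the spindle axis inside the head, out of sight: 4 dogs on the knob meet 8 drive gear teeth here. Gaps come every 45 degrees, about 5 degrees wide; their place is unknown and differs each time. Off a gap the knob stops. Over 30 N damages the teeth; 5 to 15 N is plenty to feel for a gap. The motor holds the gear with 0.3 N m; once meshed the knob drags it round.
- spindle (a joint): Angle of the spindle and knob (they turn together) against the head, rad, positive counter-clockwise from above; 0 = the grip bar lies along the stirrer's x axis. Out of gear it turns almost freely (0.03 N m), at least 2.5 rad either way.
- knob_grip (a point): Point to grip on the knob: on its axis, 8 mm below the top of its dark grip bar, which is 40 mm long (this point's x), 14 mm thick (its y) and 32 mm high and stands on a flat black shoulder of radius 32 mm, 24 mm below this point. It is 266 mm above the worktop with the knob fully up, 252 mm when home, and turns with the knob.
- gear_lock (a joint): Angle of the gear lock, rad: 0 = locked, on its stop, tongue over the knob's shoulder; positive = open (to 1.5), the blue post swung clockwise from above, to the stirrer's -y side. It turns stiffly (0.04 N m) and stays where it is left. The tongue passes over the shoulder only when the knob is within 2 mm of home; otherwise it strikes the knob's side.
- lock_pivot (a point): Vertical pivot axis of the gear lock, on the head's top (215 mm high), 60 mm behind the spindle axis along the stirrer's x. The lock is a flat steel lever 12 mm wide and 6 mm thick, its underside 230 mm above the worktop; the tongue reaches 35 mm from the pivot, the other arm carries the blue post.
- lock_post (a point): Middle of the lock's upright round blue post, 12 mm in diameter, 249 mm above the worktop; the post stands free from 236 to 262 mm. It is 46 mm from the pivot; when locked it is straight behind the pivot (stirrer +x, 106 mm behind the spindle axis).
- beaker: Empty clear glass beaker 80 mm high, 83 mm across, loose on the foot plate under the head with the propeller in it; origin at the centre of its underside. Not to be moved.
- reagent_blue: Small dropper bottle with a light blue cap, 23 x 23 x 90 mm, origin at the centre of its underside. Bystander.
- reagent_yellow: Small dropper bottle with a yellow cap, 23 x 23 x 90 mm, origin at the centre of its underside. Bystander.
- timer: Small white digital timer, 32 x 68 x 60 mm, origin at the centre of its underside. Bystander.

How it is judged:
By the outcome, as a careful person would: the job done as asked, in the order asked, and still so for the second after the job is handed in, with the robot touching nothing.
It also fails if it takes over 58 s, if anything falls off the work surface, if the arm or the gripper's body presses on something with over 40 N, if the wrist force passes 120 N, or if a joint passes its speed limit or range.

## Robot

A 6-joint arm with a two-finger parallel gripper is mounted at the origin on a cart in front of the work surface, level with it; the furniture and walls round the work are solid. World frame = base frame: x ahead of the robot, y to its left, z up, the work surface at z = 0. Lengths are in m, angles in rad, forces in N, time in s.
With the tool pointing down it reaches from about 0.3 to 0.775 m from the base axis. Payload 14.6 kg.
Tool frame: the origin (TCP) lies at the very end of the fingers, on their centre line; the grasp point (between the pads) lies 19 mm behind it; z points along the fingers, y is the line along which they close (so a half turn about z gives the same grasp; the last joint's range is limited). The gripper opens to 94 mm and grips with 3 to 60 N. Pads are 16 mm wide; open, the fingers measure 119 mm over their backs; the gripper's body (75 mm by 177 mm) begins 78 mm behind the grasp point.
Start: joints at [-1.399, 0.3, 1.521, -0, 1.321, -0.067], TCP at [0.13, -0.534, 0.205] pointing down, gripper open.
Joint ranges: [-3.03, 3.03], [-0.79, 2.21], [0.23, 2.52], [-1.04, 4.18], [0, 3.07], [-2.55, 2.55]. Speed limits (rad/s): [2.22, 2.22, 2.57, 3.14, 3.14, 3.14].

## Interface

Orientations are given as [roll, pitch, yaw] about the fixed x, y, z axes, in that order (R = Rz(yaw) Ry(pitch) Rx(roll)).
In Python, from station import ctrl, cams gives the robot as it stands. The module is installed in compiled form; this text tells all that it offers.
- The arm moves only by the tool arm_command, never from a script. Its argument "plan" is a list that holds one entry, the list of rows, each a list of 7 numbers: the shift along the tool's x, y, z in shares of 500 mm (1.0 is 500 mm), then the turn, a rotation vector about the tool's x, y, z in normalised numbers (1 is pi rad), then the closure, from -1 (fully open) to 1 (shut). A call has 1 to 12 rows; each row is the pose to reach, as a shift and turn from the pose commanded when the call began, along the tool's axes at that moment; what a row does not reach only later rows make up. A row lasts 1/10 s, in which the tool goes at most 50 mm and 8.59 degrees, less where a joint would pass 70% of its speed; a pose out of reach is approached as far as the arm can. A shift or turn number past 1, either way, is cut back to 1. A call with a gripper value outside its range is refused whole. The fingers move at their own pace and stop on an object; "squeeze" is the grip in N (left out, the last holds). Time passes only in rows, so rows that repeat a pose let the fingers close. It gives the time, the measured TCP pose, the force, the opening and the grip force at its end, in the units of the state.
- ctrl.get_obs(): the state, without advancing time (a new reading comes with each control period).
- cams.camera(name): name is "scene" or "side" or "wrist"; returns (picture, depth): 480x640x3 uint8, blue, green, red; 480x640 float32, m along the optical axis (not along the pixel's ray), 0 where there is no reading.
- cams.camera_info(name): a dict with "fx", "fy", "cx", "cy" (pixels), "world_to_cam" (4x4, takes a point from world to camera coordinates). Camera axes: x right, y down, z forward; pixel columns grow to the right and rows downward; lengths in m; the calibration is good to about 2 mm. A picture is of the moment at which its call begins: read the wrist's pose just before it. camera_info takes no time and is no camera call; for the wrist camera it gives the pose at the moment of the call.
- ctrl.hand_in(): hands the job in; it is judged then, once.
The state is a dict: "time_s": time; "qpos": joint angles; "joint_vel": joint speeds; "tau": joint torques, N m; "ee_pos": TCP position; "eef_rot": TCP orientation; "force": force on the tool from outside, world axes, zero at the start; "moment": the same for the moment, N m; "grip_width": finger opening in m; "grip_force": force on a finger pad.
Only numpy, scipy, OpenCV 4.12 (cv2) and the standard library are available. Lean on these libraries where they do the work, as an engineer would, in place of code of your own. Each camera call takes 0.05 s, during which the arm holds its last target. There are 200 camera calls.

## Working session

There is one attempt and no reset: what is moved stays moved. The work goes in short steps, Python scripts to look and compute and a tool call to move; the robot and the scene stay as the last step left them, time stands still between calls to the robot, and variables do not carry over. Pictures are saved under pics/ and viewed, at most 10 in all, crops included, and the job is handed in when it is done.

Besides the shell and the picture viewer there is one more tool, called after "Emit:" by a JSON object that holds its "method" and its "body". arm_command: Moves the arm, as the interface text tells. Its arguments: {"type":"object","properties":{"plan":{"type":"array"},"squeeze":{"type":"number"}},"required":["plan"]}

```bash
mkdir -p pics
cat > h.py <<'E'
import numpy as np, cv2
from station import ctrl, cams
def snap(n,f):
    im,d=cams.camera(n); cv2.imwrite(f'pics/{f}.png',im); np.savez(f'/tmp/{f}.npz',im=im,d=d); return im,d
def ray(n,u,v,z,i=None):
    i=i or cams.camera_info(n); T=np.linalg.inv(np.array(i['world_to_cam']))
    r=T[:3,:3]@np.array([(u-i['cx'])/i['fx'],(v-i['cy'])/i['fy'],1]); o=T[:3,3]
    return o+r*(z-o[2])/r[2]
def cloud(n,d):
    i=cams.camera_info(n); T=np.linalg.inv(np.array(i['world_to_cam']))
    v,u=np.mgrid[:480,:640]
    p=np.stack([(u-i['cx'])/i['fx']*d,(v-i['cy'])/i['fy']*d,d],-1)
    return p@T[:3,:3].T+T[:3,3]
E
python3 - <<'E'
from h import *
o=ctrl.get_obs(); print(o)
for n in ['scene','side','wrist']:
    snap(n,n+'0'); i=cams.camera_info(n); print(n,i['fx'],np.linalg.inv(np.array(i['world_to_cam'])).round(3).tolist())
E
```

```text
{'time_s': 0.0, 'qpos': array([-1.39860976e+00,  3.00469479e-01,  1.52158808e+00,  1.30591425e-05,
        1.32068594e+00, -6.65640540e-02]), 'joint_vel': array([ 2.50794475e-03,  2.92393687e-03, -1.34171590e-05,  1.32977679e-03,
       -7.24229077e-04,  8.11834694e-04]), 'tau': array([ 1.16898968e-04, -5.31804264e+01, -3.52738667e+01,  7.08943186e-02,
        2.44784314e-02, -5.78338904e-05]), 'ee_pos': array([ 0.13004357, -0.53413525,  0.20488426]), 'eef_rot': array([-3.14044519e+00, -8.91697976e-05,  2.38747331e-01]), 'force': array([-0.03691388,  0.19496131,  0.47833276]), 'moment': array([-0.05957929, -0.04437242, -0.00893219]), 'grip_force': 0.0, 'grip_width': 0.0939834586739535}
scene 614.7602878323407 [[-0.636, -0.328, 0.699, -0.244], [-0.772, 0.294, -0.564, 0.52], [-0.021, -0.898, -0.44, 0.695], [0.0, 0.0, 0.0, 1.0]]
side 451.5489256081652 [[0.866, -0.268, 0.423, 0.191], [-0.5, -0.461, 0.733, -0.746], [-0.001, -0.846, -0.533, 0.615], [0.0, 0.0, 0.0, 1.0]]
wrist 404.86858687660276 [[0.237, -0.943, -0.234, 0.198], [-0.971, -0.23, -0.057, -0.517], [-0.0, 0.241, -0.97, 0.385], [0.0, 0.0, 0.0, 1.0]]
```

View pics/scene0.png

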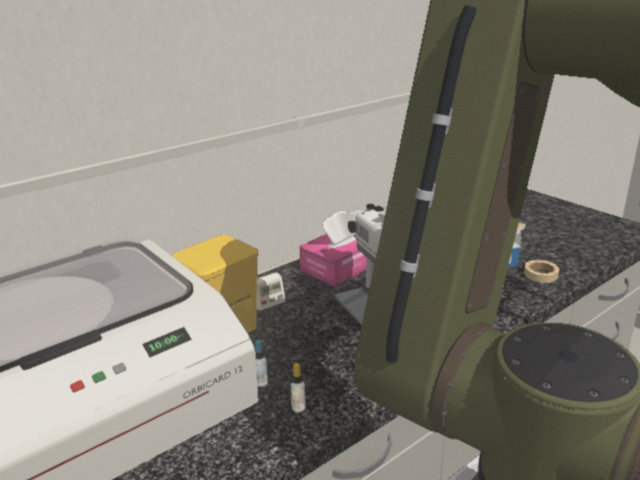

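View pics/side0.png

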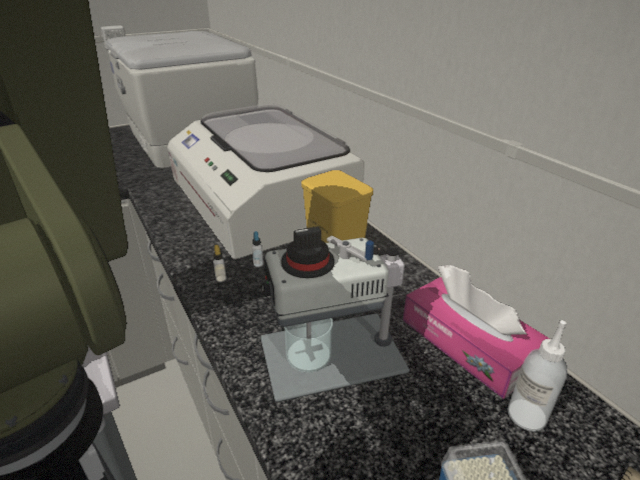

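The side view shows the stirrer: the knob at about (308,250) with its red band visible, the blue post at (369,250) and the rod at (395,268). The scene view is mostly blocked by the arm.

Run:
```python
from h import *
f=np.load('/tmp/side0.npz'); im=f['im'];d=f['d']; P=cloud('side',d)
hsv=cv2.cvtColor(im,cv2.COLOR_BGR2HSV)
roi=np.zeros((480,640),bool); roi[210:300,255:420]=1
H,S,V=cv2.split(hsv)
red=roi&((H<8)|(H>172))&(S>120)
blue=roi&(H>98)&(H<125)&(S>110)
for n,m in (('red',red),('blue',blue)):
    v,u=np.nonzero(m); print(n,len(u),u.min(),u.max(),v.min(),v.max(),np.median(P[m],0).round(4),P[m].min(0).round(3),P[m].max(0).round(3))
# dark bar top: z>0.262
m=roi&(P[...,2]>0.268)&(P[...,2]<0.28)
p=P[m]; print('top',len(p),p.mean(0).round(4)); c,s,a=cv2.minAreaRect((p[:,:2]*1000).astype(np.float32)); print(c,s,a)
# head top plane
m=roi&(abs(P[...,2]-0.215)<0.004); p=P[m]; print('head',len(p),cv2.minAreaRect((p[:,:2]*1000).astype(np.float32)))
# foot plate
r2=np.zeros_like(roi); r2[300:400,250:420]=1
m=r2&(abs(P[...,2]-0.012)<0.003); p=P[m]; print('foot',len(p),cv2.minAreaRect((p[:,:2]*1000).astype(np.float32)))
m=roi&(P[...,2]>0.19); p=P[m]; print('all high', p.min(0),p.max(0))
cv2.imwrite('pics/c1.png',cv2.resize(im[205:335,240:430],None,fx=4,fy=4,interpolation=cv2.INTER_CUBIC))
```

```text
red 290 265 328 255 278 [ 0.4448 -0.2781  0.2266] [ 0.191 -0.746  0.177] [ 0.487 -0.212  0.615]
blue 87 255 372 235 259 [ 0.5264 -0.3154  0.2498] [ 0.499 -0.318  0.073] [0.533 0.06  0.262]
top 168 [ 0.4584 -0.2539  0.2711]
(459.6929626464844, -253.09671020507812) (14.32852554321289, 39.61631774902344) 82.84844207763672
head 2259 ((502.9086608886719, -264.5896301269531), (100.41665649414062, 204.8108673095703), 74.93386840820312)
foot 5883 ((529.4476318359375, -271.443115234375), (150.8881378173828, 294.938232421875), 75.15447235107422)
all high [ 0.19059853 -0.74649845  0.19002605] [ 0.61197572 -0.1904839   0.61526512]
```

View pics/c1.png

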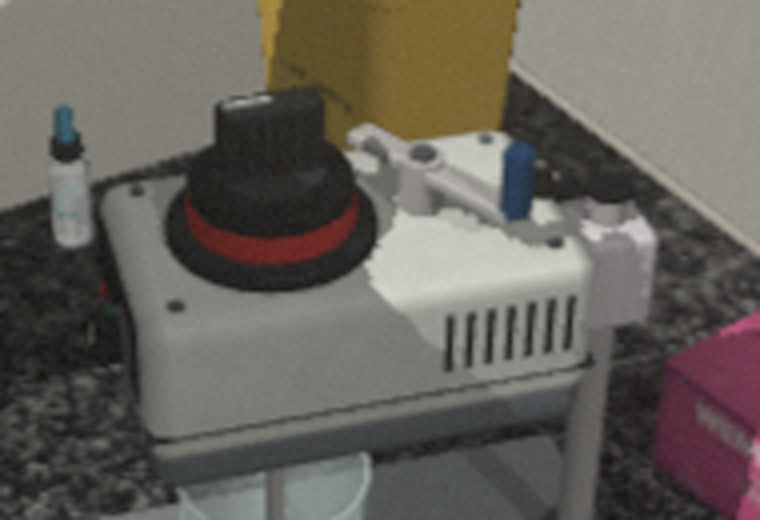

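View pics/wrist0.png

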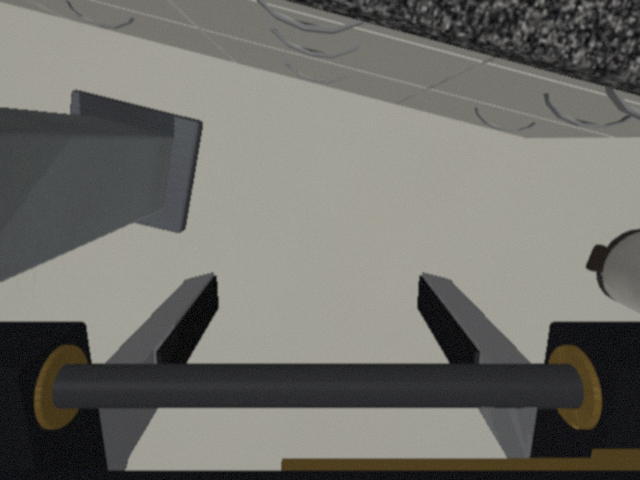

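The crop shows the knob's red band at about (270,240) in the crop. The lock is open with its post at (517,180), and the bar lies nearly along the stirrer. The wrist view shows only the floor and the fingers. Next I'll move above the knob.

Units first: shifts go in shares of 500 mm and turns go in shares of pi rad. So 387 mm / 500 = 0.774, 345 mm / 500 = 0.69, 0.365 rad / 3.1416 = 0.1162.

Emit:
{"method": "arm_command", "body": {"plan": [[[0, 0, -0.1, 0, 0, 0, -1], [0, 0, -0.2, 0, 0, 0, -1], [0.08, -0.04, -0.28, 0, 0, 0.0127, -1], [0.16, -0.08, -0.35, 0, 0, 0.0255, -1], [0.25, -0.12, -0.35, 0, 0, 0.0414, -1], [0.34, -0.17, -0.35, 0, 0, 0.0573, -1], [0.43, -0.216, -0.35, 0, 0, 0.0732, -1], [0.52, -0.26, -0.35, 0, 0, 0.0891, -1], [0.6, -0.3, -0.35, 0, 0, 0.1019, -1], [0.69, -0.346, -0.35, 0, 0, 0.1162, -1], [0.774, -0.39, -0.35, 0, 0, 0.1162, -1], [0.774, -0.39, -0.35, 0, 0, 0.1162, -1]]]}}

```text
time_s: 1.35
ee_pos: [0.4626, -0.2501, 0.3798]
eef_rot: [-3.141, 0.001, -0.122]
force: [-0.6, -0.6, -0.0]
grip_width: 0.0939
grip_force: 0.0
```

Emit:
{"method": "arm_command", "body": {"plan": [[[0, 0, 0, 0, 0, 0, 0], [0, 0, 0, 0, 0, 0, 0], [0, 0, 0, 0, 0, 0, 0]]]}}

```text
time_s: 1.65
ee_pos: [0.4591, -0.2545, 0.3806]
eef_rot: [3.141, -0.0, -0.128]
force: [-0.4, -0.2, -0.6]
grip_width: 0.0732
grip_force: 0.0
```

Run:
```python
from h import *
o=ctrl.get_obs(); print({k:np.round(o[k],4) for k in ('time_s','qpos','ee_pos','eef_rot','force','moment','grip_width','joint_vel')})
im,d=snap('wrist','w1'); P=cloud('wrist',d)
snap('side','side1')
m=(P[...,2]>0.268)&(P[...,2]<0.278); v,u=np.nonzero(m); print(len(u))
n,l,st,c=cv2.connectedComponentsWithStats(m.astype(np.uint8))
for k in range(1,n):
    if st[k,4]>100:
        p=P[l==k]; print(st[k],p.mean(0).round(4),cv2.minAreaRect((p[:,:2]*1000).astype(np.float32)))
```

```text
{'time_s': np.float64(1.65), 'qpos': array([-5.7580e-01,  1.7620e-01,  1.2759e+00, -2.0000e-04,  1.6893e+00,
        1.1229e+00]), 'ee_pos': array([ 0.4591, -0.2545,  0.3806]), 'eef_rot': array([ 3.1414e+00, -1.0000e-04, -1.2800e-01]), 'force': array([-0.4279, -0.2365, -0.5866]), 'moment': array([0.0673, 0.0222, 0.0074]), 'grip_width': np.float64(0.0732), 'joint_vel': array([-0.0012, -0.0016, -0.0018,  0.0019,  0.0003,  0.0041])}
1013
[ 300  208   23   54 1013] [ 0.4622 -0.25    0.2733] ((461.25885009765625, -249.81283569335938), (15.230059623718262, 40.190982818603516), 78.69245147705078)
```

View pics/w1.png

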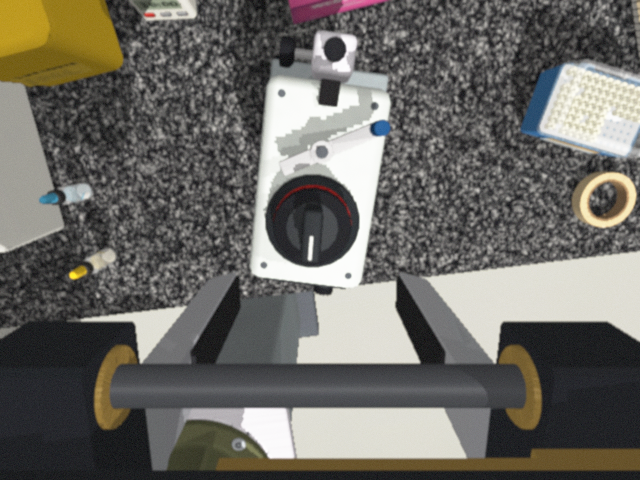

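The wrist view shows the knob and collar at (312,222), with the bar running through (312,235). The post is at (380,128), the pivot at (322,152) and the rod clamp at (334,48). I'll refine the collar circle, the bar and the post.

Run:
```python
from h import *
f=np.load('/tmp/w1.npz'); im=f['im'];d=f['d']; P=cloud('wrist',d); I=cams.camera_info('wrist')
def rays(uv,z): return np.array([ray('wrist',u,v,z,I)[:2] for u,v in uv])
g=cv2.cvtColor(im,cv2.COLOR_BGR2GRAY)
m=((g<75)&(P[...,2]>0.205)).astype(np.uint8); m[:165]=0;m[275:]=0;m[:,:255]=0;m[:,370:]=0
m=cv2.morphologyEx(m,cv2.MORPH_OPEN,np.ones((5,5)))
c=max(cv2.findContours(m,0,cv2.CHAIN_APPROX_NONE)[0],key=cv2.contourArea)[:,0]
w=rays(c,.222); 
for _ in range(3):
    A=np.c_[2*w,np.ones(len(w))]; s=np.linalg.lstsq(A,(w**2).sum(1),rcond=None)[0]; r=np.sqrt(s[2]+s[0]**2+s[1]**2)
    e=abs(np.hypot(*(w-s[:2]).T)-r); w=w[e<2*e.std()+1e-4]
print('collar',s[:2],r)
b=(P[...,2]>0.266)&(P[...,2]<0.28)
v,u=np.nonzero(b); w=rays(np.c_[u,v],.274); print('bar',cv2.minAreaRect((w*1000).astype(np.float32)),w.mean(0)); 
ev,V=np.linalg.eigh(np.cov(w.T)); print('ang',np.degrees(np.arctan(V[1,1]/V[0,1])),np.sqrt(ev*12))
hd=cv2.cvtColor(im,cv2.COLOR_BGR2HSV); H,S,_=cv2.split(hd)
wl=(hd[...,2]>180)&(S<60)&(g>150)
k=wl&b; v,u=np.nonzero(k); print('white line px',len(u),rays(np.c_[u,v],.274).mean(0) if len(u) else 0)
bl=(H>98)&(H<125)&(S>110); bl[:110]=0; bl[145:]=0; bl[:,:365]=0; bl[:,400:]=0
v,u=np.nonzero(bl); print('post px',len(u),u.mean(),v.mean(),'z.25',rays([(u.mean(),v.mean())],.25), np.median(P[bl],0),'top',P[bl&(P[...,2]>.258)].mean(0))
hm=((abs(P[...,2]-.215)<.006)&(g>110)); hm[:,:240]=0; hm[:,400:]=0; hm[:60]=0; hm[290:]=0
hm=cv2.morphologyEx(hm.astype(np.uint8),cv2.MORPH_OPEN,np.ones((3,3)))
v,u=np.nonzero(hm); w=rays(np.c_[u,v],.215); print('head',cv2.minAreaRect((w*1000).astype(np.float32)))
print('pivot',rays([(321.5,152)],.236))
```

```text
collar [ 0.46224266 -0.24964872] 0.038851609451665894
bar ((462.3888244628906, -249.8568572998047), (14.975065231323242, 40.38256072998047), 78.42493438720703) [ 0.46265126 -0.2498762 ]
ang -11.729319910393384 [0.01412093 0.0394192 ]
white line px 94 [ 0.45251831 -0.24782164]
post px 224 380.32589285714283 127.82142857142857 z.25 [[ 0.53092589 -0.31019152]] [ 0.5308417  -0.30831845  0.26266443] top [ 0.53086236 -0.30888944  0.26264699]
head ((488.96270751953125, -256.94744873046875), (99.8719253540039, 170.46766662597656), 75.26476287841797)
pivot [[ 0.51866629 -0.26493097]]
```

Converted, 131 mm / 500 = 0.262, -4.5 mm / 500 = -0.009, 0.074 rad / 3.1416 = 0.0236.

Emit:
{"method": "arm_command", "body": {"plan": [[[0.004, -0.008, 0.08, 0, 0, 0.0236, 0], [0.0042, -0.009, 0.16, 0, 0, 0.0236, 0], [0.0042, -0.009, 0.22, 0, 0, 0.0236, 0], [0.0042, -0.009, 0.244, 0, 0, 0.0236, 0], [0.0042, -0.009, 0.262, 0, 0, 0.0236, 0], [0.0042, -0.009, 0.262, 0, 0, 0.0236, 0], [0.0042, -0.009, 0.262, 0, 0, 0.0236, 0], [0.0042, -0.009, 0.262, 0, 0, 0.0236, 0]]]}}

```text
time_s: 2.55
ee_pos: [0.463, -0.2495, 0.2507]
eef_rot: [3.141, -0.002, -0.2]
force: [-0.6, -0.4, 0.3]
grip_width: 0.0468
grip_force: 0.0
```

Emit:
{"method": "arm_command", "body": {"plan": [[[0, 0, 0, 0, 0, 0, 0.3], [0, 0, 0, 0, 0, 0, 0.5], [0, 0, 0, 0, 0, 0, 0.6], [0, 0, 0, 0, 0, 0, 0.7], [0, 0, 0, 0, 0, 0, 0.8], [0, 0, 0, 0, 0, 0, 0.8], [0, 0, 0, 0, 0, 0, 0.8]]], "squeeze": 10}}

```text
time_s: 3.25
ee_pos: [0.4625, -0.2501, 0.2495]
eef_rot: [3.14, -0.0, -0.201]
force: [-1.4, -6.4, 0.0]
grip_width: 0.0139
grip_force: 10.0
```

```bash
cat > o.py <<'E'
from h import *
o=ctrl.get_obs(); print({k:np.round(o[k],4).tolist() for k in ('time_s','ee_pos','eef_rot','force','moment','grip_width','grip_force')})
E
python3 o.py
```

```text
{'time_s': 3.25, 'ee_pos': [0.4625, -0.2501, 0.2495], 'eef_rot': [3.1398, -0.0003, -0.2007], 'force': [-1.3795, -6.4393, 0.0465], 'moment': [-1.1808, 0.1123, 0.064], 'grip_width': 0.0139, 'grip_force': 9.9992}
```

Converted, 1 mm / 500 = 0.002.

Emit:
{"method": "arm_command", "body": {"plan": [[[0, 0.002, 0, 0, 0, 0, 0.8], [0, 0.002, 0, 0, 0, 0, 0.8], [0, 0.002, 0, 0, 0, 0, 0.8]]], "squeeze": 40}}

```text
time_s: 3.55
ee_pos: [0.4625, -0.2503, 0.2495]
eef_rot: [3.141, -0.0, -0.2]
force: [0.1, -2.3, 0.5]
grip_width: 0.014
grip_force: 40.0
```

Converted, 4.5 mm / 500 = 0.009, 3 mm / 500 = 0.006.

Emit:
{"method": "arm_command", "body": {"plan": [[[0, 0, 0.003, 0, 0, 0, 0.8], [0, 0, 0.006, 0, 0, 0, 0.8], [0, 0, 0.009, 0, 0, 0, 0.8], [0, 0, 0.009, 0, 0, 0, 0.8], [0, 0, 0.009, 0, 0, 0, 0.8]]]}}

```text
time_s: 4.05
ee_pos: [0.4624, -0.2502, 0.2446]
eef_rot: [3.142, 0.0, -0.2]
force: [1.4, -3.4, -2.7]
grip_width: 0.0137
grip_force: 40.0
```

```bash
python3 o.py
```

```text
{'time_s': 4.05, 'ee_pos': [0.4624, -0.2502, 0.2446], 'eef_rot': [3.1416, 0.0003, -0.2003], 'force': [1.4194, -3.3937, -2.6787], 'moment': [-0.7252, -0.2831, -0.0246], 'grip_width': 0.0137, 'grip_force': 39.9983}
```

Converted, 2 mm / 500 = 0.004, 1.4 mm / 500 = 0.0028.

Emit:
{"method": "arm_command", "body": {"plan": [[[0, 0, 0.0014, 0, 0, 0, 0.8], [0, 0, 0.0028, 0, 0, 0, 0.8], [0, 0, 0.004, 0, 0, 0, 0.8], [0, 0, 0.004, 0, 0, 0, 0.8], [0, 0, 0.004, 0, 0, 0, 0.8]]]}}

```text
time_s: 4.55
ee_pos: [0.4625, -0.2503, 0.2434]
eef_rot: [3.141, -0.001, -0.2]
force: [-0.4, -3.2, 5.3]
grip_width: 0.014
grip_force: 40.0
```

Emit:
{"method": "arm_command", "body": {"plan": [[[0, 0, 0.001, 0, 0, 0, 0.8], [0, 0, 0.002, 0, 0, 0, 0.8], [0, 0, 0.002, 0, 0, 0, 0.8], [0, 0, 0.002, 0, 0, 0, 0.8]]]}}

```text
time_s: 4.95
ee_pos: [0.4626, -0.2503, 0.2432]
eef_rot: [3.141, -0.002, -0.2]
force: [-2.6, -2.1, 12.1]
grip_width: 0.0133
grip_force: 40.0
```

Converted, -0.21 rad / 3.1416 = -0.0668.

Emit:
{"method": "arm_command", "body": {"plan": [[[0, 0, 0, 0, 0, -0.0095, 0.8], [0, 0, 0, 0, 0, -0.0191, 0.8], [0, 0, 0, 0, 0, -0.0286, 0.8], [0, 0, 0, 0, 0, -0.0382, 0.8], [0, 0, 0, 0, 0, -0.0477, 0.8], [0, 0, 0, 0, 0, -0.0573, 0.8], [0, 0, 0, 0, 0, -0.0668, 0.8], [0, 0, 0, 0, 0, -0.0668, 0.8]]]}}

```text
time_s: 5.75
ee_pos: [0.4625, -0.2499, 0.2418]
eef_rot: [-3.141, 0.0, 0.011]
force: [0.3, -1.0, 1.4]
grip_width: 0.0139
grip_force: 40.0
```

```bash
python3 o.py
```

```text
{'time_s': 5.75, 'ee_pos': [0.4625, -0.2499, 0.2418], 'eef_rot': [-3.141, 0.0001, 0.0107], 'force': [0.3149, -1.0121, 1.424], 'moment': [-0.1203, -0.0238, 0.0516], 'grip_width': 0.0139, 'grip_force': 40.0002}
```

Converted, 1.5 mm / 500 = 0.003, 1 mm / 500 = 0.002.

Emit:
{"method": "arm_command", "body": {"plan": [[[0, 0, 0.001, 0, 0, 0, 0.8], [0, 0, 0.002, 0, 0, 0, 0.8], [0, 0, 0.003, 0, 0, 0, 0.8], [0, 0, 0.003, 0, 0, 0, 0.8]]]}}

```text
time_s: 6.15
ee_pos: [0.4625, -0.2499, 0.2402]
eef_rot: [-3.141, 0.0, 0.01]
force: [1.1, 1.4, 1.0]
grip_width: 0.0134
grip_force: 40.0
```

Converted, 3.5 mm / 500 = 0.007, 1.4 mm / 500 = 0.0028.

Emit:
{"method": "arm_command", "body": {"plan": [[[0, 0, 0.0014, 0, 0, 0, 0.8], [0, 0, 0.0028, 0, 0, 0, 0.8], [0, 0, 0.0042, 0, 0, 0, 0.8], [0, 0, 0.0056, 0, 0, 0, 0.8], [0, 0, 0.007, 0, 0, 0, 0.8], [0, 0, 0.007, 0, 0, 0, 0.8]]]}}

```text
time_s: 6.75
ee_pos: [0.4624, -0.25, 0.2367]
eef_rot: [-3.141, 0.0, 0.01]
force: [2.1, 3.7, -0.6]
grip_width: 0.0136
grip_force: 40.0
```

Converted, 1.4 mm / 500 = 0.0028, 0.7 mm / 500 = 0.0014.

Emit:
{"method": "arm_command", "body": {"plan": [[[0, 0, 0.0014, 0, 0, 0, 0.8], [0, 0, 0.0028, 0, 0, 0, 0.8], [0, 0, 0.0028, 0, 0, 0, 0.8], [0, 0, 0.0028, 0, 0, 0, 0.8]]]}}

```text
time_s: 7.15
ee_pos: [0.4625, -0.2501, 0.2364]
eef_rot: [3.141, -0.001, 0.01]
force: [-1.1, 5.9, 8.3]
grip_width: 0.0137
grip_force: 40.0
```

Converted, 1.2 mm / 500 = 0.0024, 0.6 mm / 500 = 0.0012.

Emit:
{"method": "arm_command", "body": {"plan": [[[0, 0, 0.0012, 0, 0, 0, 0.8], [0, 0, 0.0024, 0, 0, 0, 0.8], [0, 0, 0.0024, 0, 0, 0, 0.8]]]}}

```text
time_s: 7.45
ee_pos: [0.4626, -0.2501, 0.2362]
eef_rot: [3.141, -0.002, 0.01]
force: [-4.0, 7.8, 16.5]
grip_width: 0.0135
grip_force: 40.0
```

```bash
python3 o.py
python3 - <<'E'
from h import *
im,d=snap('side','side2')
hsv=cv2.cvtColor(im,cv2.COLOR_BGR2HSV);H,S,V=cv2.split(hsv)
r=((H<8)|(H>172))&(S>120)&(V>60); r=r[225:300,270:350]; print('red px',r.sum())
cv2.imwrite('pics/c2.png',cv2.resize(im[150:330,230:430],None,fx=3,fy=3,interpolation=cv2.INTER_CUBIC))
E
```

```text
{'time_s': 7.45, 'ee_pos': [0.4626, -0.2501, 0.2362], 'eef_rot': [3.1407, -0.0019, 0.0099], 'force': [-3.9658, 7.7589, 16.541], 'moment': [1.4868, 0.8059, 0.0001], 'grip_width': 0.0135, 'grip_force': 40.0093}
red px 0
```

View pics/c2.png

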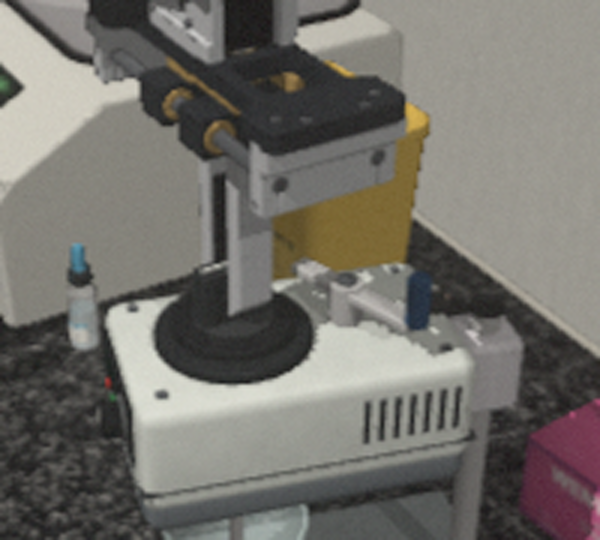

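The crop shows the knob seated in the collar at about (235,330) with no red band (0 red pixels), and the lock still open. I'll unload, release, rise and look.

Converted, -2.2 mm / 500 = -0.0044, -1 mm / 500 = -0.002.

Emit:
{"method": "arm_command", "body": {"plan": [[[0, 0, -0.002, 0, 0, 0, 0.8], [0, 0, -0.0044, 0, 0, 0, 0.8], [0, 0, -0.0044, 0, 0, 0, 0.6], [0, 0, -0.0044, 0, 0, 0, 0.4], [0, 0, -0.0044, 0, 0, 0, 0.2], [0, 0, -0.0044, 0, 0, 0, 0.2]]]}}

```text
time_s: 8.1
ee_pos: [0.4624, -0.2503, 0.2365]
eef_rot: [3.141, 0.0, 0.01]
force: [0.5, -0.2, 0.4]
grip_width: 0.0365
grip_force: 0.0
```

Converted, -110 mm / 500 = -0.22, -100 mm / 500 = -0.2.

Emit:
{"method": "arm_command", "body": {"plan": [[[0, 0, -0.04, 0, 0, 0, 0.2], [0, 0, -0.12, 0, 0, 0, 0.2], [0, 0, -0.2, 0, 0, 0, 0.2], [0, 0, -0.22, 0, 0, 0, 0.2], [0, 0, -0.22, 0, 0, 0, 0.2], [0, 0, -0.22, 0, 0, 0, 0.2]]]}}

```text
time_s: 8.7
ee_pos: [0.4622, -0.2501, 0.345]
eef_rot: [-3.141, 0.002, 0.01]
force: [-0.9, 0.1, 0.1]
grip_width: 0.0375
grip_force: 0.0
```

```bash
python3 o.py
cat > m.py <<'E'
from h import *
import sys
im,d=snap('wrist',sys.argv[1]); P=cloud('wrist',d); I=cams.camera_info('wrist')
H,S,V=cv2.split(cv2.cvtColor(im,cv2.COLOR_BGR2HSV))
near=np.hypot(P[...,0]-.4625,P[...,1]+.25)<.03
b=near&(P[...,2]>.252)&(P[...,2]<.285); print('bar top z',np.median(P[b],0).round(4),b.sum())
s=near&(P[...,2]>.222)&(P[...,2]<.24); print('shoulder z',np.median(P[s][:,2]),s.sum())
col=(np.hypot(P[...,0]-.4625,P[...,1]+.25)<.040)&(np.hypot(P[...,0]-.4625,P[...,1]+.25)>.035); print('collar z',np.median(P[col][:,2]))
r=((H<8)|(H>172))&(S>120)&(V>60)&near; print('red',r.sum())
bl=(H>98)&(H<125)&(S>110)&(P[...,2]>.257)&(P[...,2]<.27)&(np.hypot(P[...,0]-.5205,P[...,1]+.2654)<.07)
v,u=np.nonzero(bl); p=ray('wrist',(u.min()+u.max())/2,(v.min()+v.max())/2,.262,I)[:2]; print('post',len(u),p,P[bl].mean(0))
e=p-np.array([.5205,-.2654]); a=np.radians(-14.9); print('lock angle',-(np.arctan2(e[1],e[0])-a),'r',np.hypot(*e))
E
python3 m.py w2
```

```text
{'time_s': 8.7, 'ee_pos': [0.4622, -0.2501, 0.345], 'eef_rot': [-3.1406, 0.0017, 0.0097], 'force': [-0.8587, 0.0877, 0.1108], 'moment': [0.003, -0.0645, -0.0057], 'grip_width': 0.0375, 'grip_force': 0.0}
bar top z [ 0.4624 -0.2496  0.2602] 1185
shoulder z 0.22896462080539304 3627
collar z 0.46640493788019344
red 0
post 280 [ 0.53060413 -0.30861452] [ 0.53064464 -0.30870432  0.26213287]
lock angle 1.081055199762617 r 0.04438004512683095
```

Converted, 70 mm / 500 = 0.14, 67.8 mm / 500 = 0.1356, 1.06 rad / 3.1416 = 0.3374.

Emit:
{"method": "arm_command", "body": {"plan": [[[0.024, 0.02, 0, 0, 0, 0.0446, 0.25], [0.048, 0.04, 0, 0, 0, 0.0891, 0.25], [0.072, 0.06, 0, 0, 0, 0.1337, 0.25], [0.096, 0.08, 0, 0, 0, 0.1783, 0.25], [0.12, 0.104, 0, 0, 0, 0.2228, 0.25], [0.1356, 0.1184, 0, 0, 0, 0.2674, 0.25], [0.1356, 0.1184, 0.02, 0, 0, 0.3056, 0.25], [0.1356, 0.1184, 0.06, 0, 0, 0.3374, 0.25], [0.1356, 0.1184, 0.1, 0, 0, 0.3374, 0.25], [0.1356, 0.1184, 0.14, 0, 0, 0.3374, 0.25], [0.1356, 0.1184, 0.14, 0, 0, 0.3374, 0.25], [0.1356, 0.1184, 0.14, 0, 0, 0.3374, 0.25]]]}}

```text
time_s: 9.95
ee_pos: [0.5307, -0.3086, 0.2762]
eef_rot: [3.141, 0.001, -1.05]
force: [-0.4, -0.8, 0.7]
grip_width: 0.0354
grip_force: 0.0
```

```bash
python3 o.py; python3 m.py w3
```

```text
{'time_s': 9.95, 'ee_pos': [0.5307, -0.3086, 0.2762], 'eef_rot': [3.141, 0.0012, -1.0502], 'force': [-0.4127, -0.765, 0.6859], 'moment': [0.0311, -0.0475, 0.009], 'grip_width': 0.0354, 'grip_force': 0.0}
bar top z [ 0.4662 -0.2499  0.2612] 939
shoulder z 0.2293946695950859 653
collar z 0.22268808285310435
red 0
post 400 [ 0.5319704  -0.31069681] [ 0.53189746 -0.31088844  0.26290483]
lock angle 1.0627282388111805 r 0.0467265552341817
```

View pics/w3.png

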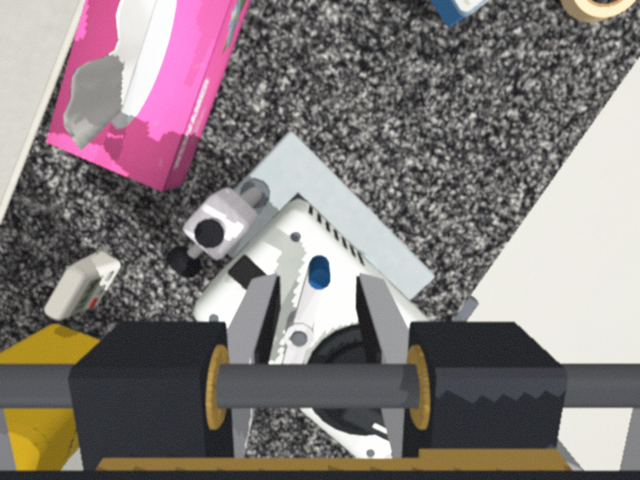

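The view shows the post at (319,272), centred between the two fingertips.

Converted, 34 mm / 500 = 0.068, 28 mm / 500 = 0.056.

Emit:
{"method": "arm_command", "body": {"plan": [[[0.003, 0, 0.03, 0, 0, 0, 0.25], [0.003, 0, 0.056, 0, 0, 0, 0.25], [0.003, 0, 0.068, 0, 0, 0, 0.25], [0.003, 0, 0.068, 0, 0, 0, 0.45], [0.003, 0, 0.068, 0, 0, 0, 0.6], [0.003, 0, 0.068, 0, 0, 0, 0.6], [0.003, 0, 0.068, 0, 0, 0, 0.6]]], "squeeze": 5}}

```text
time_s: 10.7
ee_pos: [0.5317, -0.3101, 0.2431]
eef_rot: [-3.141, -0.001, -1.05]
force: [0.3, -0.7, 1.1]
grip_width: 0.0189
grip_force: 0.0
```

```bash
python3 o.py
python3 - <<'E'
from h import *
o=ctrl.get_obs(); p=o['ee_pos'][:2]; y=o['eef_rot'][2]
a=np.radians(-14.9); c=np.array([.520,-.265])
X=np.array([np.cos(y),np.sin(y)]);Y=np.array([np.sin(y),-np.cos(y)])
e=p-c; print('th,r',a-np.arctan2(e[1],e[0]),np.hypot(*e))
for th in np.arange(1.0,-.2,-.1):
    q=c+.0465*np.array([np.cos(a-th),np.sin(a-th)]); dl=(q-p)*1000
    print(round(th,2),(X@dl).round(1),(Y@dl).round(1))
E
```

```text
{'time_s': 10.7, 'ee_pos': [0.5317, -0.3101, 0.2431], 'eef_rot': [-3.1412, -0.0007, -1.0501], 'force': [0.2721, -0.7464, 1.1347], 'moment': [0.1255, -0.0138, 0.0295], 'grip_width': 0.0189, 'grip_force': 0.0}
th,r 1.0567889126503898 0.046548603437217506
1.0 0.6 -2.6
0.9 1.3 -7.2
0.8 1.6 -11.8
0.7 1.4 -16.5
0.6 0.8 -21.1
0.5 -0.3 -25.6
0.4 -1.9 -30.0
0.3 -3.9 -34.2
0.2 -6.3 -38.1
0.1 -9.0 -41.9
0.0 -12.2 -45.3
-0.1 -15.6 -48.4
```

Converted, -38.1 mm / 500 = -0.0762, -34.2 mm / 500 = -0.0684, -0.65 rad / 3.1416 = -0.2069.

Emit:
{"method": "arm_command", "body": {"plan": [[[0.0012, -0.0052, 0, 0, 0, -0.0127, 0.6], [0.0026, -0.0144, 0, 0, 0, -0.0318, 0.6], [0.0032, -0.0236, 0, 0, 0, -0.0541, 0.6], [0.0028, -0.033, 0, 0, 0, -0.0764, 0.6], [0.0016, -0.0422, 0, 0, 0, -0.0987, 0.6], [-0.0006, -0.0512, 0, 0, 0, -0.121, 0.6], [-0.0038, -0.06, 0, 0, 0, -0.1432, 0.6], [-0.0078, -0.0684, 0, 0, 0, -0.1655, 0.6], [-0.0126, -0.0762, 0, 0, 0, -0.1878, 0.6], [-0.0126, -0.0762, 0, 0, 0, -0.2069, 0.6], [-0.0126, -0.0762, 0, 0, 0, -0.2069, 0.6]]]}}

```text
time_s: 11.8
ee_pos: [0.5616, -0.2855, 0.2428]
eef_rot: [3.142, -0.0, -0.399]
force: [-0.1, 0.5, 0.1]
grip_width: 0.0188
grip_force: 0.0
```

```bash
python3 o.py; python3 m.py w4
python3 - <<'E'
from h import *
o=ctrl.get_obs(); p=o['ee_pos'][:2]; y=o['eef_rot'][2]
a=np.radians(-14.9); c=np.array([.520,-.265])
X=np.array([np.cos(y),np.sin(y)]);Y=np.array([np.sin(y),-np.cos(y)])
e=p-c; print('th,r',a-np.arctan2(e[1],e[0]),np.hypot(*e))
for th in np.arange(.15,-.3,-.05):
    q=c+.0465*np.array([np.cos(a-th),np.sin(a-th)]); dl=(q-p)*1000
    print(round(th,2),(X@dl).round(1),(Y@dl).round(1))
E
```

```text
{'time_s': 11.8, 'ee_pos': [0.5616, -0.2855, 0.2428], 'eef_rot': [3.1416, -0.0003, -0.3991], 'force': [-0.0646, 0.5124, 0.0766], 'moment': [0.086, -0.0593, -0.0368], 'grip_width': 0.0188, 'grip_force': 0.0}
bar top z [nan nan nan] 0
shoulder z 0.22967177156545884 2809
collar z 0.23643572296273543
red 0
post 584 [ 0.56038048 -0.28812007] [ 0.56061917 -0.28778393  0.26210695]
lock angle 0.2577911642306361 r 0.04589830211988459
th,r 0.20023504883313703 0.04635177134708784
0.15 0.2 -2.3
0.1 0.2 -4.7
0.05 0.0 -7.0
-0.0 -0.2 -9.3
-0.05 -0.6 -11.6
-0.1 -1.1 -13.8
-0.15 -1.7 -16.1
-0.2 -2.5 -18.3
-0.25 -3.3 -20.5
  return _methods._mean(a, axis=axis, dtype=dtype,
  ret = um.true_divide(
```

Emit:
{"method": "arm_command", "body": {"plan": [[[0.0004, -0.0046, 0, 0, 0, 0, 0.6], [0.0004, -0.0094, 0, 0, 0, 0, 0.6], [0, -0.014, 0, 0, 0, 0, 0.6], [-0.0004, -0.0186, 0, 0, 0, 0, 0.6], [-0.0008, -0.021, 0, 0, 0, 0, 0.6], [-0.0008, -0.021, 0, 0, 0, 0, 0.6]]]}}

```text
time_s: 12.45
ee_pos: [0.5652, -0.2755, 0.2425]
eef_rot: [-3.141, 0.0, -0.4]
force: [0.2, 0.4, 0.3]
grip_width: 0.0191
grip_force: 0.0
```

Converted, -2 mm / 500 = -0.004, -1 mm / 500 = -0.002.

Emit:
{"method": "arm_command", "body": {"plan": [[[-0.0004, -0.002, 0, 0, 0, 0, 0.6], [-0.0008, -0.004, 0, 0, 0, 0, 0.6], [-0.0008, -0.004, 0, 0, 0, 0, 0.6]]]}}

```text
time_s: 12.75
ee_pos: [0.5655, -0.2741, 0.2426]
eef_rot: [3.141, -0.0, -0.4]
force: [1.2, -4.5, -0.5]
grip_width: 0.0189
grip_force: 1.9
```

Emit:
{"method": "arm_command", "body": {"plan": [[[-0.0002, -0.0012, 0, 0, 0, 0, 0.6], [-0.0004, -0.0024, 0, 0, 0, 0, 0.6], [-0.0004, -0.0024, 0, 0, 0, 0, 0.6]]]}}

```text
time_s: 13.05
ee_pos: [0.5656, -0.2737, 0.2426]
eef_rot: [3.14, -0.001, -0.401]
force: [-0.8, -9.0, -1.1]
grip_width: 0.019
grip_force: 4.5
```

```bash
python3 o.py; python3 m.py w5 2>/dev/null
```

```text
{'time_s': 13.05, 'ee_pos': [0.5656, -0.2737, 0.2426], 'eef_rot': [3.1397, -0.0007, -0.4011], 'force': [-0.8385, -8.9954, -1.1399], 'moment': [-1.7696, 0.1481, 0.0583], 'grip_width': 0.019, 'grip_force': 4.5332}
bar top z [nan nan nan] 0
shoulder z 0.22960632988902224 1848
collar z 0.22242386828148786
red 0
post 606 [ 0.56463868 -0.27724141] [ 0.56487797 -0.27715862  0.26211193]
lock angle 0.0020516306040330168 r 0.045699474548256035
```

The post is on its stop: lock angle about 0.002, and the force rises with no motion. I'll centre, open and withdraw.

Converted, -130 mm / 500 = -0.26, -120 mm / 500 = -0.24.

Emit:
{"method": "arm_command", "body": {"plan": [[[0, 0.005, 0, 0, 0, 0, 0.6], [0, 0.01, 0, 0, 0, 0, 0.5], [0, 0.01, 0, 0, 0, 0, 0.3], [0, 0.01, 0, 0, 0, 0, 0.3], [0, 0.01, -0.03, 0, 0, 0, 0.3], [0, 0.01, -0.09, 0, 0, 0, 0.3], [-0.06, 0.01, -0.18, 0, 0, 0, 0.3], [-0.14, 0.01, -0.24, 0, 0, 0, 0.3], [-0.22, 0.01, -0.26, 0, 0, 0, 0.3], [-0.22, 0.01, -0.26, 0, 0, 0, 0.3], [-0.22, 0.01, -0.26, 0, 0, 0, 0.3]]]}}

```text
time_s: 14.2
ee_pos: [0.4624, -0.2341, 0.3734]
eef_rot: [3.142, -0.002, -0.4]
force: [0.3, -0.5, -0.8]
grip_width: 0.0329
grip_force: 0.0
```

```bash
python3 o.py; python3 m.py w6 2>/dev/null; python3 -c "
from h import *
im,d=snap('side','side3')
cv2.imwrite('pics/c3.png',cv2.resize(im[205:385,215:435],None,fx=3,fy=3,interpolation=cv2.INTER_CUBIC))"
```

```text
{'time_s': 14.2, 'ee_pos': [0.4624, -0.2341, 0.3734], 'eef_rot': [3.1415, -0.0017, -0.4001], 'force': [0.2724, -0.5156, -0.817], 'moment': [0.0754, -0.0075, -0.0402], 'grip_width': 0.0329, 'grip_force': 0.0}
bar top z [ 0.4627 -0.2502  0.2595] 1005
shoulder z 0.22837705309037923 3086
collar z 0.4871106900785119
red 0
post 244 [ 0.56322506 -0.27666347] [ 0.56329034 -0.27681542  0.26136823]
lock angle -0.002291934170256471 r 0.044184794615388524
```

View pics/c3.png

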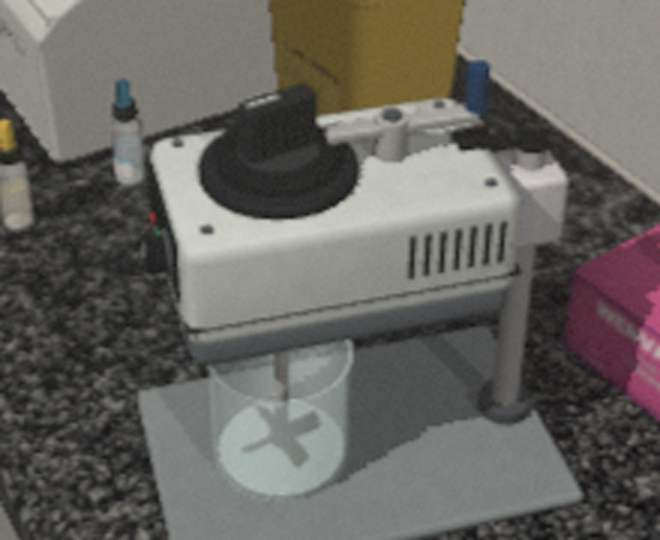

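View pics/w6.png

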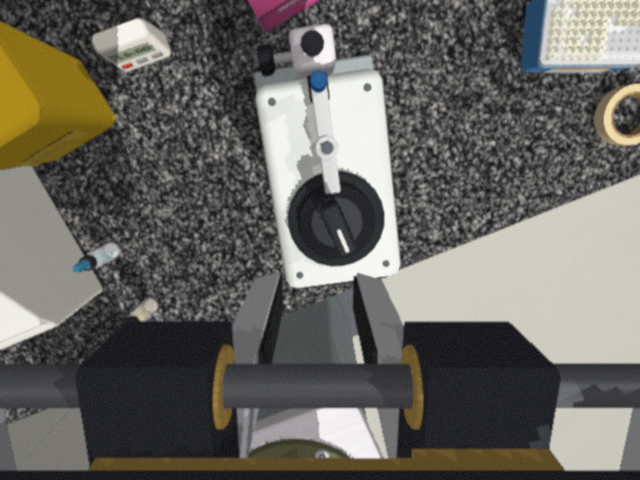

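The side crop shows the knob home with no red band, the tongue over its shoulder and the beaker in place. The wrist view shows the lock straight, with the post at (318,80), the pivot at (326,148) and the tongue at (333,190). The robot is clear of everything.

```bash
python3 -c "
from station import ctrl
print(ctrl.hand_in())"
```

```text
the job is handed in; nothing more can be done
None
```

The range knob is meshed and fully home in the fast gear with no red band showing, the gear lock is on its stop over the knob's shoulder, the other things look undisturbed, and the job is handed in with the robot clear after about 14 s.

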